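Pack the last ink pot and close the carton

TASK

Stand the blue-lidded ink pot upright in the empty middle place of the sloping carton, then fold the carton shut: first both short end flaps fully down, then both long flaps fully down on top of them. Do not crush the carton, and leave the yellow-lidded pot standing where it is.

Things in the scene. Friction and masses are not known exactly. Their poses are not given: they have to be found in the camera images.
- carton: Open cardboard carton, fixed on a plywood stand that slopes it 0.5 rad (29 deg) to the robot's left. Outside 128 (own x) x 210 (own y) x 78 mm (own z), walls and floor 4 mm. Origin: centre of its underside; z out of the mouth, leaning to the left; x up the slope, to the right; y along the long side, away from the robot. Each of the four rims has a hinged flap, splayed outward at the start.
- middle_place (a point): Empty middle place in the carton: centre of its inner floor, 4 mm over the carton's origin, axes as the carton's. Free: 75 mm in y, 120 mm in x. Beside it, at y = +68 and -68, x = -24 mm, closed ink pots stand fixed (green lid far from the robot, red lid near; about 62 mm across, up to 64 mm tall).
- blue_pot: The loose ink pot with the blue lid on a white pot, 58 mm across, 64 mm tall, about 0.11 kg. Origin: centre of its underside, z along its axis toward the lid (up).
- yellow_pot: The loose ink pot with the yellow lid, 67 mm across, 58 mm tall; a bystander. Origin: centre of its underside, z up.
- short_flap_far (a joint): Flap, short, farthest from the robot (at +y of the carton, folds toward -y): 124 mm wide, 64 mm from crease to free edge, 4 mm thick. Value in rad: 0 = folded shut, pi/2 = straight out of the mouth; starts at 1.75 to 2.15, splayed outward. Crease in the carton's frame: y = +105, z = 80 mm (mid thickness). Stiff crease: stays where it is left; about 0.5 N at the free edge moves it.
- short_flap_far_edge (a point): Middle of the free edge of that flap (short_flap_far), mid thickness.
- short_flap_near (a joint): Flap, short, nearest the robot (at -y of the carton, folds toward +y): 124 mm wide, 64 mm from crease to free edge, 4 mm thick. Value in rad: 0 = folded shut, pi/2 = straight out of the mouth; starts at 1.75 to 2.15, splayed outward. Crease in the carton's frame: y = -105, z = 80 mm (mid thickness). Stiff crease: stays where it is left; about 0.5 N at the free edge moves it.
- short_flap_near_edge (a point): Middle of the free edge of that flap (short_flap_near), mid thickness.
- long_flap_lower (a joint): Flap, long, on the low left side (at -x of the carton, folds toward +x): 210 mm wide, 64 mm from crease to free edge, 4 mm thick. Value in rad: 0 = folded shut, pi/2 = straight out of the mouth; starts at 1.85 to 2.2, splayed outward. Crease in the carton's frame: x = -64, z = 84.5 mm (mid thickness). Stiff crease: stays where it is left; about 0.5 N at the free edge moves it.
- long_flap_lower_edge (a point): Middle of the free edge of that flap (long_flap_lower), mid thickness.
- long_flap_upper (a joint): Flap, long, on the high right side (at +x of the carton, folds toward -x): 210 mm wide, 64 mm from crease to free edge, 4 mm thick. Value in rad: 0 = folded shut, pi/2 = straight out of the mouth; starts at 1.85 to 2.2, splayed outward. Crease in the carton's frame: x = +64, z = 84.5 mm (mid thickness). Stiff crease: stays where it is left; about 0.5 N at the free edge moves it.
- long_flap_upper_edge (a point): Middle of the free edge of that flap (long_flap_upper), mid thickness.

How it is judged:
By the outcome, as a careful person would: the job done as asked, in the order asked, and still so for the second after the job is handed in, with the robot touching nothing.
It also fails if it takes over 64 s, if anything falls off the work surface, if the arm or the gripper's body presses on something with over 40 N, if the wrist force passes 120 N, or if a joint passes its speed limit or range.

ROBOT

A 7-joint arm with a two-finger parallel gripper is mounted at the origin on the work surface; the furniture and walls round the work are solid. World frame = base frame: x ahead of the robot, y to its left, z up, the work surface at z = 0. Lengths are in m, angles in rad, forces in N, time in s.
With the tool pointing down it reaches from about 0.4 to 0.85 m from the base axis. Payload 10.4 kg.
Tool frame: the origin (TCP) lies between the finger pads; the fingertips stand 11 mm ahead of it and the grasp point (between the pads) lies 8 mm behind it; z points along the fingers, y is the direction in which the jaws open and shut (so a half turn about z gives the same grasp; the last joint's range is limited). The gripper opens to 87 mm and grips with 3 to 60 N. Pads are 19 mm wide; open, the fingers measure 117 mm over their backs; the gripper's body (75 mm by 190 mm) begins 51 mm behind the grasp point.
Start: joints at [1.131, 0.332, -0.065, 1.46, 0.022, 1.35, -0.088], TCP at [0.253, -0.572, 0.234] pointing down, gripper open.
Joint ranges: [-2.6, 2.6], [-0.5, 2.12], [-1.47, 1.34], [0.16, 2.42], [-1.27, 4.41], [0.06, 2.06], [-2.6, 2.6]. Speed limits (rad/s): [2.22, 2.22, 2.79, 2.79, 3.14, 3.14, 3.14].

INTERFACE

Orientations are given as a unit quaternion [x, y, z, w].
In Python, from bench import r, eyes gives the robot as it stands.
- The arm moves only by the shell command python3 -m inch 'ROWS' [FORCE]. ROWS is a JSON object of lists of equal length, an entry for each row: "translation": the shift along the world's x, y, z scaled (see below), a list of three; "rot": the turn, a rotation vector about the world's x, y, z scaled (see below), a list of three; "jaw": the finger opening in mm, from 0 to 87. In form: {"translation": [[tx, ty, tz], ...], "rot": [[ax, ay, az], ...], "jaw": [jaw, ...]}. A call has 1 to 20 rows; each row is the pose to reach, as a shift and turn from the pose measured when the call began; what a row does not reach only later rows make up. The controller multiplies each number of a shift by 100 mm and each number of a turn by 60 degrees. A row lasts 1/10 s, in which the tool goes at most 50 mm and 8.59 degrees, less where a joint would pass 70% of its speed; a pose out of reach is approached as far as the arm can. A call with a number of a shift or a turn outside -1 to 1 is refused whole. A call with a gripper value outside its range is refused whole. The fingers move at their own pace and stop on an object; FORCE is the grip in N (left out, the last holds). Time passes only in rows, so rows that repeat a pose let the fingers close. It gives the time, the measured TCP pose, the force and the opening at its end, in the units of the state.
- r.read_state(): the state, without advancing time (a new reading comes with each control period).
- eyes.camera(name): name is "side" or "top"; returns the picture (400x640x3 uint8, blue, green, red); there is no depth.
- eyes.calibration(name): a dict with "fx", "fy", "cx", "cy" (pixels), "R" (3x3) and "t" (3): a world point X has camera coordinates R X + t. Camera axes: x right, y down, z forward; pixel columns grow to the right and rows downward; lengths in m; the calibration is good to about 2 mm. A picture is of the moment at which its call begins. calibration takes no time and is no camera call.
- r.close_job(): hands the job in, once; it reports no verdict.
The state is a dict: "time": time; "joint_positions": joint angles; "joint_vel": joint speeds; "joint_torque": joint torques, N m; "ee_pos": TCP position; "eef_rot": TCP orientation; "ft_force": force on the tool from outside, world axes, zero at the start; "torque": the same for the moment, N m; "width": finger opening in m.
Only numpy, scipy, OpenCV 4.12 (cv2) and the standard library are available. Lean on these libraries where they do the work, as an engineer would, in place of code of your own. Each camera call takes 0.05 s, during which the arm holds its last target. There are 200 camera calls.

## Working session

There is one attempt and no reset: what is moved stays moved. The work goes in short steps, Python scripts to look and compute and a shell command to move; the robot and the scene stay as the last step left them, time stands still between calls to the robot, and variables do not carry over. Pictures are saved under pics/ and viewed, about 8 in all and at most 12, crops included, and the job is handed in when it is done.

```bash
ls; mkdir -p pics
python3 - <<'E'
from bench import r,eyes
import cv2,numpy as np
for n in("side","top"):
    cv2.imwrite(f"pics/{n}0.png",eyes.camera(n)); c=eyes.calibration(n)
    print(n,c["fx"],c["cx"],c["cy"],np.round(c["R"],3).tolist(),np.round(c["t"],3), "cam pos",np.round(-np.array(c["R"]).T@c["t"],3))
s=r.read_state();print(s["time"],s["ee_pos"],s["eef_rot"],s["ft_force"])
E
```

```text
pics
side 373.9315248626642 329.31646984527146 201.9516051292047 [[-0.999, -0.025, -0.021], [0.005, 0.535, -0.845], [0.032, -0.845, -0.534]] [0.564 0.174 0.766] cam pos [0.538 0.568 0.568]
top 414.4767509052555 312.1609637967545 196.13522468647733 [[0.149, -0.989, 0.002], [-0.968, -0.146, -0.203], [0.201, 0.028, -0.979]] [-0.218  0.536  0.854] cam pos [ 0.38  -0.162  0.945]
0.1 [ 0.25289827 -0.571212    0.23287128] [ 9.78357867e-01  2.06919118e-01 -1.44113708e-04 -5.84283407e-04] [ 0.23151569  0.3517077  -0.81409435]
```

View pics/side0.png

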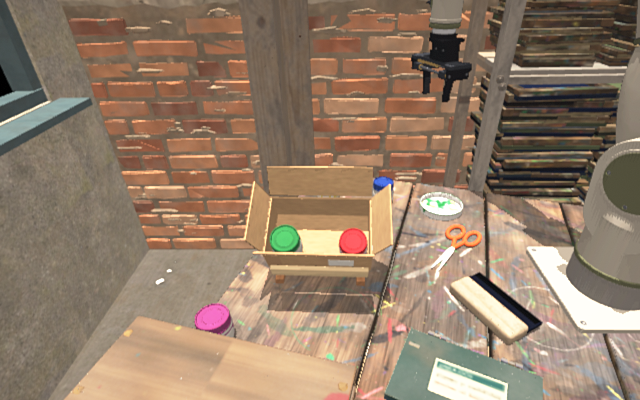

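View pics/top0.png

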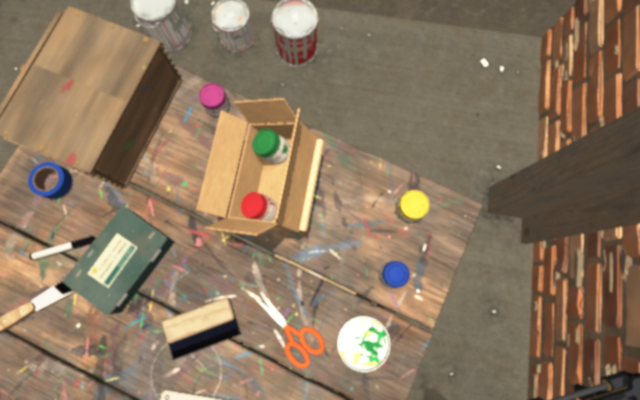

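Side view: carton opening toward the camera, green lid (285,238), red lid (353,240), blue pot behind it (383,184). Top view: green (269,144), red (257,207), blue pot lid (396,274), yellow (414,205).

```bash
cat > h.py <<'E'
import cv2,numpy as np
from bench import r,eyes
def ray(n,uv):
    c=eyes.calibration(n);R=np.array(c["R"]);t=np.array(c["t"])
    d=R.T@[(uv[0]-c["cx"])/c["fx"],(uv[1]-c["cy"])/c["fy"],1];return -R.T@t,d/np.linalg.norm(d)
def onz(n,uv,z):
    o,d=ray(n,uv);return o+d*(z-o[2])/d[2]
def tri(us,ut):
    o,d=ray("side",us);p,e=ray("top",ut)
    s=np.linalg.lstsq(np.c_[d,-e],p-o,rcond=None)[0];a=o+d*s[0];b=p+e*s[1]
    return (a+b)/2,np.linalg.norm(a-b)*1e3
def proj(n,X):
    c=eyes.calibration(n);X=np.atleast_2d(X)@np.array(c["R"]).T+c["t"]
    return np.c_[X[:,0]/X[:,2]*c["fx"]+c["cx"],X[:,1]/X[:,2]*c["fy"]+c["cy"]]
def blobs(img,lo,hi,amin=60):
    m=cv2.inRange(cv2.cvtColor(img,cv2.COLOR_BGR2HSV),np.array(lo),np.array(hi))
    n,l,s,c=cv2.connectedComponentsWithStats(m)
    return [(s[i][:5].tolist(),c[i].round(1).tolist()) for i in range(1,n) if s[i][4]>=amin]
E
python3 - <<'E'
from h import *
S=cv2.imread("pics/side0.png");T=cv2.imread("pics/top0.png")
for k,lo,hi in(("blue",(108,150,60),(125,255,255)),("yel",(22,180,120),(32,255,255)),("green",(55,150,40),(80,255,255)),("red",(174,170,80),(179,255,255)),("red0",(0,200,120),(4,255,255))):
    print(k,"S",blobs(S,lo,hi),"T",blobs(T,lo,hi))
a=cv2.resize(S[150:300,230:410],None,fx=3.2,fy=3.2,interpolation=cv2.INTER_CUBIC)
b=cv2.resize(T[85:255,190:335],None,fx=3.5,fy=3.5,interpolation=cv2.INTER_CUBIC)
cv2.imwrite("pics/a.png",a);cv2.imwrite("pics/b.png",b)
E
```

```text
blue S [([374, 177, 19, 14, 158], [381.2, 182.4])] T [([29, 163, 42, 34, 487], [53.8, 182.1]), ([384, 262, 24, 24, 465], [395.5, 273.7])]
yel S [] T []
green S [] T [([255, 131, 22, 24, 401], [265.3, 142.5])]
red S [([340, 229, 26, 24, 110], [352.3, 241.2])] T [([243, 194, 19, 14, 77], [250.6, 199.6])]
red0 S [] T []
```

View pics/a.png

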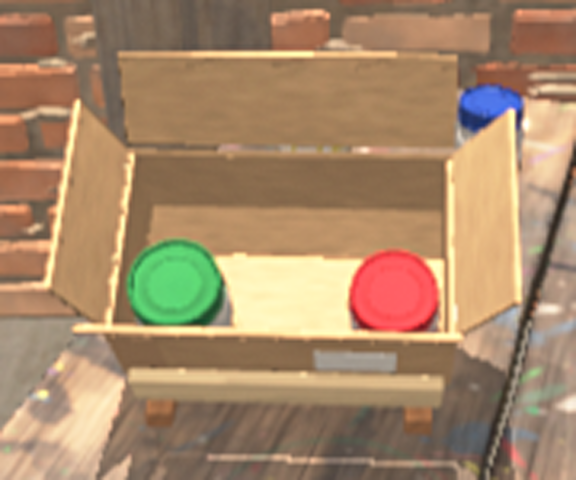

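View pics/b.png

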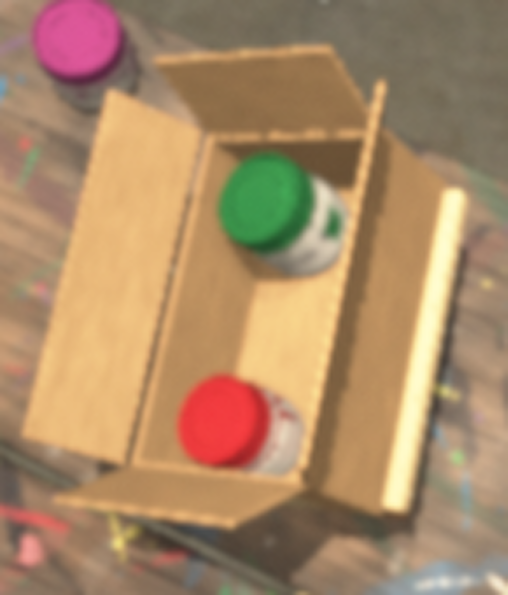

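Crops (side ×3.2, top ×3.5) show the rim corners. All four flaps are splayed, and the lower long flap is seen edge-on from the side.

```bash
cat > car.py <<'E'
from h import *
from scipy.optimize import least_squares
from scipy.spatial.transform import Rotation as Ro
A=lambda u,v:(230+u/3.2,150+v/3.2)
B=lambda u,v:(190+u/3.5,85+v/3.5)
def frame(yaw):
    # x up the slope to robot's right, y away from the robot, z out of mouth leaning left
    return (Ro.from_euler('z',yaw)*Ro.from_matrix(np.array([[0,1,0],[-1,0,0],[0,0,1.]]))*Ro.from_euler('y',-0.5)).as_matrix()
E
python3 - <<'E'
from car import *
P={"green":(A(175,280),B(265,198),(-24,68,None)),"red":(A(395,288),B(222,418),(-24,-68,None)),
"upfar":(A(133,152),B(364,133),(64,105,80)),"upnear":(A(447,155),B(306,478),(64,-105,80)),
"lofar":(A(110,330),B(207,133),(-64,105,80)),"lonear":(A(455,337),B(135,465),(-64,-105,80)),
"SFfar_lo":(A(50,285),B(155,60),None),"SFfar_up":(A(77,102),B(330,47),None),
"SFnear_lo":(A(520,302),B(60,497),None),"SFnear_up":(A(513,110),B(235,525),None),
"LFup_far":(A(121,55),B(381,83),None),"LFlo_near":(A(460,340),B(25,435),None)}
for k,(s,t,_) in P.items():
    X,e=tri(s,t);print(k,X.round(4),"gap mm",round(e,1))
def res(q):
    R=frame(q[0]);o=[]
    for k,(s,t,c) in P.items():
        if not c: continue
        c=np.array([c[0],c[1],c[2] or q[4]*1e3])/1e3
        X=q[1:4]+R@c;o+=list(proj("side",X)[0]-s)+list(proj("top",X)[0]-t)
    return np.array(o)
f=least_squares(res,[0,.55,0,.1,.068],loss='soft_l1');q=f.x
print("yaw",q[0],"org",q[1:4],"lidz",q[4]);print(res(q).reshape(-1,4).round(1))
R=frame(q[0])
for k in P:
    if P[k][2] is None: print(k,"carton mm",(R.T@(tri(*P[k][:2])[0]-q[1:4])*1e3).round(1))
print("R",R.round(3).tolist());print("mid",q[1:4]+R@[0,0,.004])
b=onz("top",(395.8,273.8),.064);print("blue",b,"yellow",onz("top",(414.5,205),.058))
print("blue side resid",proj("side",b),proj("side",b-[0,0,.064]))
E
```

```text
green [ 0.6523 -0.023   0.111 ] gap mm 0.6
red [ 0.5156 -0.0203  0.1066] gap mm 1.7
upfar [ 0.6809 -0.0815  0.1687] gap mm 1.2
upnear [ 0.4809 -0.0812  0.1657] gap mm 0.4
lofar [0.6877 0.0199 0.1072] gap mm 3.8
lonear [0.4812 0.0251 0.1056] gap mm 0.7
SFfar_lo [0.709 0.046 0.161] gap mm 0.7
SFfar_up [ 0.7072 -0.0607  0.2174] gap mm 0.0
SFnear_lo [0.4507 0.052  0.1536] gap mm 2.9
SFnear_up [ 0.4455 -0.0546  0.2135] gap mm 0.9
LFup_far [ 0.6841 -0.0925  0.2328] gap mm 0.3
LFlo_near [0.4838 0.079  0.1494] gap mm 0.1
yaw -0.030162614018394956 org [ 0.58249111 -0.07119653  0.06517576] lidz 0.06197871433961336
[[ 0.1  1.3 -0.1  0.7]
 [-0.6 -0.1 -1.1 -0.1]
 [-1.7 -1.5  5.9 -1.8]
 [ 1.7 -1.4  2.   2.4]
 [-2.2  0.8  0.1  0.2]
 [ 0.3  0.8 -0.7  0.5]]
SFfar_lo carton mm [-60.2 123.  142.1]
SFfar_up carton mm [ 60.5 124.3 140.5]
SFnear_lo carton mm [ -62.2 -135.4  134.8]
SFnear_up carton mm [  60.2 -137.5  136.2]
LFup_far carton mm [ 96.4 102.2 138.4]
LFlo_near carton mm [ -88.8 -103.2  144.5]
R [[-0.026, 1.0, 0.014], [-0.877, -0.03, 0.479], [0.479, 0.0, 0.878]]
mid [ 0.58254894 -0.0692797   0.06868609]
blue [ 0.42242979 -0.33373322  0.064     ] yellow [ 0.57532509 -0.35926628  0.058     ]
blue side resid [[383.49192049 181.38633214]] [[382.22369866 201.09524752]]
```

```bash
python3 -m inch '{"translation":[[0.4,0.4,0],[0.8,0.8,0],[1,1,0],[1,1,0],[1,1,0],[1,1,0],[1,1,0],[1,1,0]],"rot":[[0,0,0.14],[0,0,0.28],[0,0,0.42],[0,0,0.56],[0,0,0.7],[0,0,0.84],[0,0,1],[0,0,1]],"jaw":[87,87,87,87,87,87,87,87]}'
```

```text
time: 0.9
ee_pos: [0.3527, -0.471, 0.2324]
eef_rot: [0.743, 0.669, -0.0, -0.001]
ft_force: [0.1, 0.7, 0.1]
width: 0.087
```

```bash
python3 -m inch '{"translation":[[0.35,0.5,0],[0.7,1,0],[0.7,1,0]],"rot":[[0,0,0.077],[0,0,0.077],[0,0,0.077]],"jaw":[87,87,87]}'
python3 -m inch '{"translation":[[0,0.37,-0.3],[0,0.37,-0.6],[0,0.37,-0.8],[0,0.37,-0.8]],"rot":[[0,0,0],[0,0,0],[0,0,0],[0,0,0]],"jaw":[87,87,87,87]}'
python3 - <<'E'
from h import *
T=eyes.camera("top");S=eyes.camera("side")
print(blobs(T,(108,150,60),(125,255,255)))
a=cv2.resize(T[200:340,320:480],None,fx=2.5,fy=2.5);b=cv2.resize(S[90:230,310:470],None,fx=2.5,fy=2.5)
cv2.imwrite("pics/c.png",np.hstack([a,b]))
E
```

```text
time: 1.2
ee_pos: [0.4256, -0.3665, 0.2325]
eef_rot: [0.715, 0.699, 0.001, -0.001]
ft_force: [0.1, 0.4, -0.7]
width: 0.087
time: 1.6
ee_pos: [0.4241, -0.3284, 0.1497]
eef_rot: [0.716, 0.698, 0.0, -0.003]
ft_force: [-0.3, 0.2, 1.1]
width: 0.0872
[([29, 163, 41, 34, 427], [51.9, 182.1]), ([384, 263, 8, 20, 108], [387.7, 272.4])]
```

View pics/c.png

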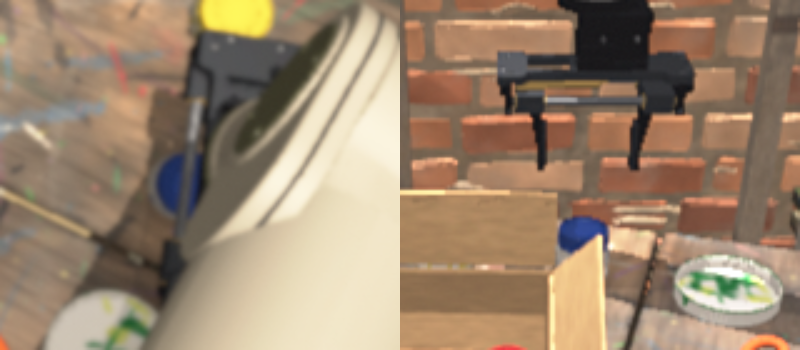

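```bash
python3 -m inch '{"translation":[[-0.02,-0.05,-0.3],[-0.02,-0.05,-0.6],[-0.02,-0.05,-0.85],[-0.02,-0.05,-1],[-0.02,-0.05,-1]],"rot":[[0,0,0],[0,0,0],[0,0,0],[0,0,0],[0,0,0]],"jaw":[87,87,87,87,87]}'
python3 -m inch '{"translation":[[0,0,-0.07],[0,0,-0.07],[0,0,-0.07],[0,0,-0.07],[0,0,-0.07],[0,0,-0.07],[0,0,-0.07],[0,0,-0.07]],"rot":[[0,0,0],[0,0,0],[0,0,0],[0,0,0],[0,0,0],[0,0,0],[0,0,0],[0,0,0]],"jaw":[87,50,50,50,50,50,50,50]}' 20
python3 -m inch '{"translation":[[0,0,0.3],[0,0,0.7],[0,0,1],[0,0,1]],"rot":[[0,0,0],[0,0,0],[0,0,0],[0,0,0]],"jaw":[50,50,50,50]}' 20
```

```text
time: 2.2
ee_pos: [0.4232, -0.3346, 0.0522]
eef_rot: [0.716, 0.698, 0.0, -0.002]
ft_force: [0.1, -0.9, 0.2]
width: 0.0869
time: 3.0
ee_pos: [0.4234, -0.3347, 0.0455]
eef_rot: [0.716, 0.698, 0.0, -0.002]
ft_force: [-1.8, 1.5, 5.6]
width: 0.0578
time: 3.4
ee_pos: [0.4253, -0.336, 0.1497]
eef_rot: [0.716, 0.698, 0.001, 0.002]
ft_force: [-0.2, 0.6, -1.3]
width: 0.0576
```

```bash
cat >> car.py <<'E'
O=np.array([.5825,-.0712,.0652]);C=frame(-.027)
def W(x,y,z): return O+C@np.array([x,y,z])/1e3
def loc(p): return C.T@(np.array(p)-O)*1e3
E
python3 - <<'E'
from car import *
for z in(52,92,150): print(z,W(20,0,z).round(4))
print(C.round(3))
# tool target: z=-Cz, y=Cy
Rt=np.c_[np.cross(C[:,1],-C[:,2]),C[:,1],-C[:,2]]
s=r.read_state();Rc=Ro.from_quat(s["eef_rot"])
print((Ro.from_matrix(Rt)*Rc.inv()).as_rotvec()/np.radians(60))
E
python3 -m inch '{"translation":[[0.3,0,0.5],[0.6,0,1],[1,0,1],[1,0,1]],"rot":[[0,0,0],[0,0,0],[0,0,0],[0,0,0]],"jaw":[50,50,50,50]}'
python3 -m inch '{"translation":[[0.3,0,0.5],[0.6,0.5,0.8],[0.6,1,0.9],[0.6,1,0.9]],"rot":[[0,0,0],[0,0,0],[0,0,0],[0,0,0]],"jaw":[50,50,50,50]}'
```

```text
52 [ 0.5827 -0.0638  0.1204]
92 [ 0.5832 -0.0447  0.1555]
150 [ 0.584  -0.0169  0.2064]
[[-0.024  1.     0.013]
 [-0.877 -0.027  0.479]
 [ 0.479  0.     0.878]]
[-0.47629277  0.01579752 -0.00194788]
time: 3.8
ee_pos: [0.5302, -0.3343, 0.2507]
eef_rot: [0.715, 0.699, 0.003, 0.003]
ft_force: [-0.9, 0.9, -2.4]
width: 0.0576
time: 4.2
ee_pos: [0.5919, -0.2288, 0.3411]
eef_rot: [0.713, 0.701, 0.004, 0.002]
ft_force: [0.5, 0.8, -1.5]
width: 0.0577
```

```bash
python3 -m inch '{"translation":[[0,0.5,0],[0,1,0],[0,1,0]],"rot":[[0,0,0],[0,0,0],[0,0,0]],"jaw":[50,50,50]}'
python3 -m inch '{"translation":[[0,0.4,0],[-0.05,0.8,0],[-0.07,1,0],[-0.07,1,0],[-0.07,1,0]],"rot":[[-0.12,0,0],[-0.24,0.01,0],[-0.36,0.015,0],[-0.476,0.016,-0.002],[-0.476,0.016,-0.002]],"jaw":[50,50,50,50,50]}'
python3 -m inch '{"translation":[[0,0.3,-0.2],[0,0.3,-0.5],[0,0.3,-0.8],[0,0.3,-1],[0,0.3,-1]],"rot":[[0,0,0],[0,0,0],[0,0,0],[0,0,0],[0,0,0]],"jaw":[50,50,50,50,50]}'
python3 - <<'E'
from car import *
s=r.read_state();print("loc",loc(s["ee_pos"]).round(1))
Rt=np.c_[np.cross(C[:,1],-C[:,2]),C[:,1],-C[:,2]];Rc=Ro.from_quat(s["eef_rot"])
print("rot",((Ro.from_matrix(Rt)*Rc.inv()).as_rotvec()/np.radians(60)).round(3))
print("d hover, z110, z52",[((W(20,0,z)-s["ee_pos"])*10).round(3) for z in (190,130,52)])
T=eyes.camera("top");S=eyes.camera("side")
a=cv2.resize(T[70:270,180:380],(400,400));b=cv2.resize(S[80:280,230:430],(400,400))
cv2.imwrite("pics/d.png",np.hstack([a,b]))
E
```

```text
time: 4.5
ee_pos: [0.592, -0.1207, 0.3404]
eef_rot: [0.709, 0.705, 0.005, 0.001]
ft_force: [-0.3, 0.9, -0.4]
width: 0.0579
time: 5.0
ee_pos: [0.5843, -0.0162, 0.3373]
eef_rot: [0.684, 0.687, -0.177, 0.17]
ft_force: [0.4, -0.2, -1.5]
width: 0.058
time: 5.5
ee_pos: [0.5831, 0.0113, 0.2339]
eef_rot: [0.685, 0.686, -0.179, 0.167]
ft_force: [-0.0, -0.2, -1.7]
width: 0.0577
loc [  8.4  -1.7 187.6]
rot [-0.005 -0.016 -0.024]
d hover, z110, z52 [array([ 0.014, -0.09 ,  0.077]), array([ 0.007, -0.378, -0.45 ]), array([-0.004, -0.752, -1.134])]
```

View pics/d.png

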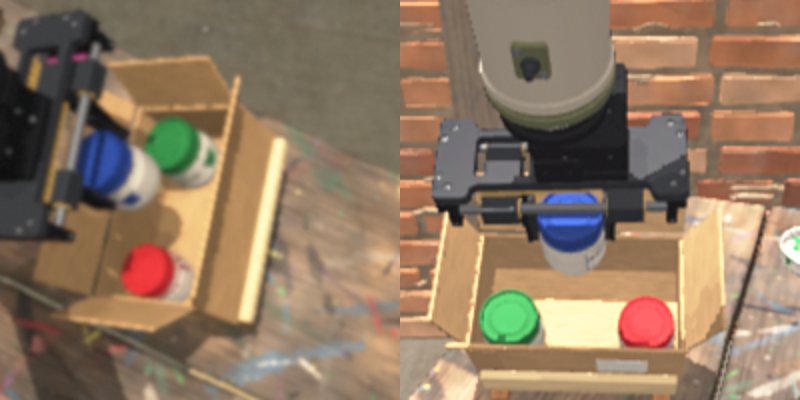

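```bash
python3 -m inch '{"translation":[[0.014,-0.09,0.07],[0.014,-0.09,0.07],[0.01,-0.24,-0.2],[0.007,-0.378,-0.45],[0.007,-0.378,-0.45],[0.007,-0.378,-0.45]],"rot":[[0,-0.016,-0.02],[0,-0.016,-0.02],[0,-0.016,-0.02],[0,-0.016,-0.02],[0,-0.016,-0.02],[0,-0.016,-0.02]],"jaw":[50,50,50,50,50,50]}'
cat > st.py <<'E'
from car import *
s=r.read_state();print("loc",loc(s["ee_pos"]).round(1))
Rt=np.c_[np.cross(C[:,1],-C[:,2]),C[:,1],-C[:,2]];Rc=Ro.from_quat(s["eef_rot"])
print("rot",((Ro.from_matrix(Rt)*Rc.inv()).as_rotvec()/np.radians(60)).round(3),"F carton",(C.T@s["ft_force"]).round(1))
E
python3 - <<'E'
from st import *
print([((W(20,0,z)-s["ee_pos"])*10).round(3) for z in (90,60,53,50)])
E
```

```text
time: 6.2
ee_pos: [0.5854, -0.0253, 0.1938]
eef_rot: [0.694, 0.677, -0.173, 0.173]
ft_force: [0.5, 1.2, 0.2]
width: 0.0582
loc [ 21.4   1.7 134.9]
rot [-0.006  0.006 -0.004] F carton [-0.9  0.4  0.7]
[array([-0.022, -0.203, -0.4  ]), array([-0.026, -0.346, -0.664]), array([-0.027, -0.38 , -0.725]), array([-0.027, -0.394, -0.751])]
```

```bash
python3 -m inch '{"translation":[[-0.02,-0.1,-0.2],[-0.022,-0.203,-0.4],[-0.025,-0.28,-0.54],[-0.026,-0.346,-0.664],[-0.027,-0.37,-0.7],[-0.027,-0.38,-0.725],[-0.027,-0.38,-0.725]],"rot":[[0,0,0],[0,0,0],[0,0,0],[0,0,0],[0,0,0],[0,0,0],[0,0,0]],"jaw":[50,50,50,50,50,50,50]}'
python3 st.py
```

```text
time: 6.9
ee_pos: [0.583, -0.063, 0.1217]
eef_rot: [0.694, 0.677, -0.172, 0.173]
ft_force: [0.4, 0.0, -0.3]
width: 0.0579
loc [19.8  0.3 53.5]
rot [-0.006  0.007 -0.004] F carton [-0.2  0.4 -0.3]
```

```bash
python3 -m inch '{"translation":[[0,-0.01,-0.018],[0,-0.019,-0.035],[0,-0.019,-0.035]],"rot":[[0,0,0],[0,0,0],[0,0,0]],"jaw":[50,50,50]}'
python3 st.py
```

```text
time: 7.2
ee_pos: [0.5838, -0.0635, 0.1198]
eef_rot: [0.694, 0.678, -0.171, 0.174]
ft_force: [-2.4, 5.0, 8.7]
width: 0.0579
loc [19.4  1.1 51.7]
rot [-0.006  0.009 -0.005] F carton [-0.1 -2.5 10. ]
```

```bash
python3 -m inch '{"translation":[[0,0,0],[0,0,0],[0,0,0],[0,0,0]],"rot":[[0,0,0],[0,0,0],[0,0,0],[0,0,0]],"jaw":[68,68,68,68]}'
python3 st.py
python3 - <<'E'
from h import *
T=eyes.camera("top");S=eyes.camera("side")
a=cv2.resize(T[70:270,180:380],(400,400));b=cv2.resize(S[80:280,230:430],(400,400))
cv2.imwrite("pics/e.png",np.hstack([a,b]))
E
```

```text
time: 7.6
ee_pos: [0.5838, -0.0637, 0.1198]
eef_rot: [0.694, 0.677, -0.171, 0.174]
ft_force: [0.2, -0.5, 0.2]
width: 0.0675
loc [19.5  1.1 51.5]
rot [-0.006  0.009 -0.005] F carton [ 0.5  0.2 -0. ]
```

View pics/e.png

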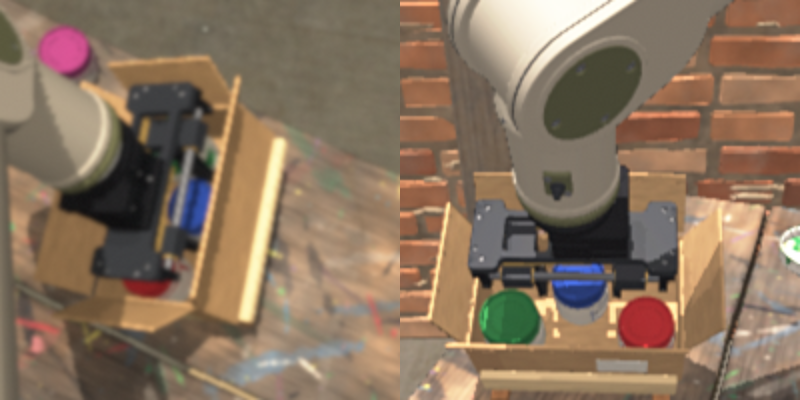

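Blue pot stands released between the green and red pots. Withdraw.

```bash
python3 -m inch '{"translation":[[0,0.1,0.2],[0,0.24,0.44],[0.01,0.48,0.88],[0.01,0.48,0.88]],"rot":[[0,0,0],[0,0,0],[0,0,0],[0,0,0]],"jaw":[68,68,68,68]}'
python3 -m inch '{"translation":[[0,0.24,0.44],[0.5,0.24,0.44],[1,0.24,0.44],[1,0.24,0.44],[1,0.24,0.44]],"rot":[[0,0,0],[0,0,0],[0,0,0],[0,0,0],[0,0,0]],"jaw":[68,0,0,0,0]}'
cat > wp.py <<'E'
import sys,json
from st import *
# waypoints of the TIP in carton mm -> deltas in move units
for w in json.loads(sys.argv[1]): print(w,((W(w[0],w[1],w[2]+11)-s["ee_pos"])*10).round(2).tolist())
E
python3 wp.py '[[0,152,160],[0,152,125],[0,120,125],[0,100,118],[0,85,105],[0,75,92]]'
```

```text
time: 8.1
ee_pos: [0.587, -0.0112, 0.2131]
eef_rot: [0.693, 0.679, -0.167, 0.176]
ft_force: [-0.0, 0.1, 0.7]
width: 0.0678
time: 8.6
ee_pos: [0.6872, 0.0127, 0.2549]
eef_rot: [0.693, 0.679, -0.168, 0.175]
ft_force: [-0.2, 0.3, -0.6]
width: 0.0438
loc [ 14.8 102.4 208.1]
rot [-0.01   0.014 -0.009] F carton [-0.5 -0.2 -0.4]
[0, 152, 160] [0.49, -0.06, -0.4]
[0, 152, 125] [0.49, -0.23, -0.7]
[0, 120, 125] [0.17, -0.22, -0.7]
[0, 100, 118] [-0.03, -0.25, -0.77]
[0, 85, 105] [-0.18, -0.31, -0.88]
[0, 75, 92] [-0.28, -0.37, -0.99]
```

```bash
python3 -m inch '{"translation":[[0.49,-0.06,0],[0.49,-0.06,0],[0.49,-0.06,-0.4],[0.49,-0.23,-0.7],[0.49,-0.23,-0.7],[0.49,-0.23,-0.7]],"rot":[[-0.01,0.014,-0.01],[-0.01,0.014,-0.01],[-0.01,0.014,-0.01],[-0.01,0.014,-0.01],[-0.01,0.014,-0.01],[-0.01,0.014,-0.01]],"jaw":[0,0,0,0,0,0]}'
python3 wp.py '[[0,135,125],[0,120,125],[0,110,122],[0,100,118],[0,85,105],[0,75,94],[0,65,88],[0,63,84]]'
python3 - <<'E'
from h import *
T=eyes.camera("top");S=eyes.camera("side")
a=cv2.resize(T[50:250,180:380],(400,400));b=cv2.resize(S[80:280,210:410],(400,400))
cv2.imwrite("pics/f.png",np.hstack([a,b]))
E
```

```text
time: 9.2
ee_pos: [0.7358, -0.0105, 0.1868]
eef_rot: [0.695, 0.675, -0.177, 0.173]
ft_force: [-0.6, 0.3, 1.2]
width: 0.0017
loc [  1.4 151.6 137.8]
rot [0.001 0.001 0.002] F carton [ 0.3 -0.6  1.2]
[0, 135, 125] [-0.17, 0.01, -0.02]
[0, 120, 125] [-0.32, 0.01, -0.02]
[0, 110, 122] [-0.42, 0.0, -0.05]
[0, 100, 118] [-0.52, -0.02, -0.08]
[0, 85, 105] [-0.67, -0.07, -0.2]
[0, 75, 94] [-0.77, -0.12, -0.29]
[0, 65, 88] [-0.87, -0.15, -0.35]
[0, 63, 84] [-0.89, -0.17, -0.38]
```

View pics/f.png

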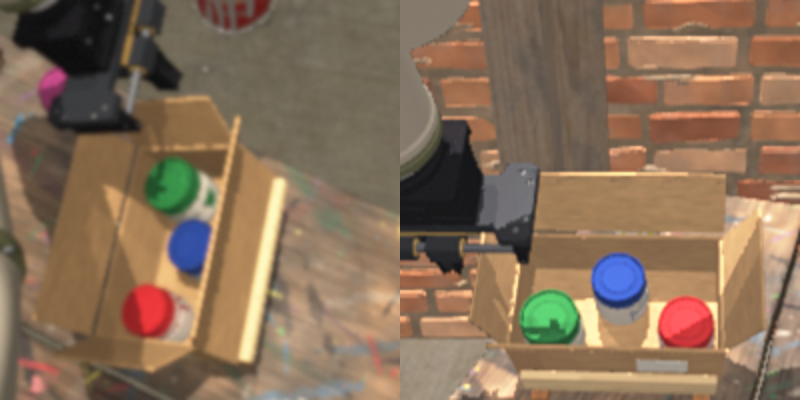

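Blue pot is standing well (side crop (620,285)), and the fingers are outside the far flap. Fold it.

```bash
python3 -m inch '{"translation":[[-0.17,0.01,-0.02],[-0.32,0.01,-0.02],[-0.42,0,-0.05],[-0.52,-0.02,-0.08],[-0.6,-0.05,-0.14],[-0.67,-0.07,-0.2],[-0.77,-0.12,-0.29],[-0.77,-0.12,-0.29]],"rot":[[0,0,0],[0,0,0],[0,0,0],[0,0,0],[0,0,0],[0,0,0],[0,0,0],[0,0,0]],"jaw":[0,0,0,0,0,0,0,0]}'
python3 wp.py '[[0,65,88],[0,60,85],[0,60,83],[0,60,81.5]]'
```

```text
time: 10.1
ee_pos: [0.659, -0.0213, 0.1594]
eef_rot: [0.695, 0.675, -0.176, 0.174]
ft_force: [-0.6, -0.9, -0.1]
width: 0.0005
loc [ -0.4  75.1 107.6]
rot [-0.     0.003  0.001] F carton [ 0.8 -0.6 -0.5]
[0, 65, 88] [-0.1, -0.04, -0.07]
[0, 60, 85] [-0.15, -0.05, -0.1]
[0, 60, 83] [-0.15, -0.06, -0.12]
[0, 60, 81.5] [-0.15, -0.07, -0.13]
```

```bash
python3 -m inch '{"translation":[[-0.1,-0.04,-0.07],[-0.15,-0.05,-0.1],[-0.15,-0.06,-0.12],[-0.15,-0.07,-0.13],[-0.15,-0.07,-0.13]],"rot":[[0,0,0],[0,0,0],[0,0,0],[0,0,0],[0,0,0]],"jaw":[0,0,0,0,0]}'
python3 st.py
python3 - <<'E'
from h import *
T=eyes.camera("top");S=eyes.camera("side")
a=cv2.resize(T[70:270,180:380],(400,400));b=cv2.resize(S[100:300,210:410],(400,400))
cv2.imwrite("pics/g.png",np.hstack([a,b]))
E
```

```text
time: 10.6
ee_pos: [0.6438, -0.0268, 0.1483]
eef_rot: [0.695, 0.676, -0.176, 0.173]
ft_force: [-9.5, 5.1, 13.3]
width: 0.0006
loc [-0.6 60.1 95. ]
rot [-0.001  0.003  0.   ] F carton [ 2.1 -9.6 14. ]
```

View pics/g.png

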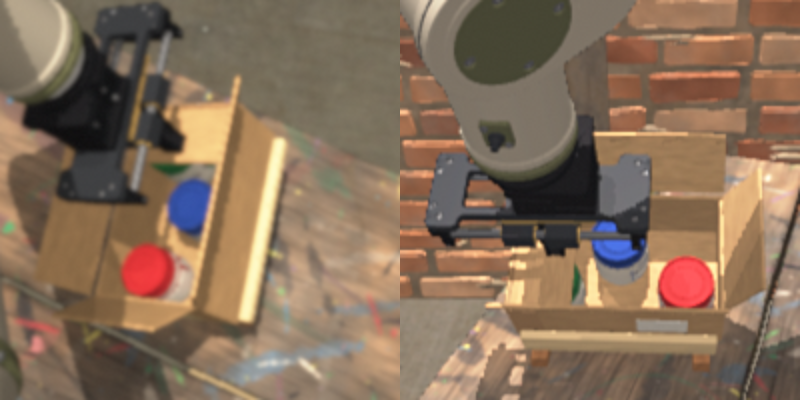

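Far flap covers the green pot and reacts with 14 N at the expected height, so it is down. Over to the near flap.

```bash
python3 -m inch '{"translation":[[0.02,0.15,0.28],[0.02,0.38,0.7],[-0.4,0.38,0.7],[-0.8,0.38,0.7],[-1,0.38,0.7],[-1,0.38,0.7]],"rot":[[0,0,0],[0,0,0],[0,0,0],[0,0,0],[0,0,0],[0,0,0]],"jaw":[0,0,0,0,0,0]}'
python3 wp.py '[[0,-60,165],[0,-130,165],[0,-168,160],[0,-168,125]]'
```

```text
time: 11.3
ee_pos: [0.5426, 0.012, 0.2194]
eef_rot: [0.694, 0.676, -0.176, 0.174]
ft_force: [-0.8, -0.2, 0.1]
width: 0.0005
loc [  1.9 -42.1 174.7]
rot [-0.     0.004 -0.001] F carton [ 0.3 -0.8 -0. ]
[0, -60, 165] [-0.18, 0.03, 0.0]
[0, -130, 165] [-0.88, 0.05, 0.0]
[0, -168, 160] [-1.26, 0.03, -0.04]
[0, -168, 125] [-1.26, -0.13, -0.35]
```

```bash
python3 -m inch '{"translation":[[-0.4,0.05,0],[-0.8,0.05,0],[-1,0.05,0],[-1,0.05,0]],"rot":[[0,0,0],[0,0,0],[0,0,0],[0,0,0]],"jaw":[0,0,0,0]}'
python3 -m inch '{"translation":[[-0.26,-0.02,0],[-0.26,-0.02,0],[-0.26,-0.17,-0.35],[-0.26,-0.17,-0.35],[-0.26,-0.17,-0.35]],"rot":[[0,0,0],[0,0,0],[0,0,0],[0,0,0],[0,0,0]],"jaw":[0,0,0,0,0]}'
python3 wp.py '[[0,-168,122],[0,-140,122],[0,-120,124],[0,-110,122],[0,-100,118],[0,-92,112],[0,-85,105],[0,-75,94],[0,-75,94]]'
```

```text
time: 11.7
ee_pos: [0.4419, 0.0175, 0.2203]
eef_rot: [0.694, 0.676, -0.175, 0.175]
ft_force: [0.0, -0.3, 0.4]
width: 0.0008
time: 12.2
ee_pos: [0.4166, 0.0007, 0.1857]
eef_rot: [0.694, 0.676, -0.176, 0.174]
ft_force: [1.0, 0.2, 0.1]
width: 0.0
loc [  -1.4 -167.8  138. ]
rot [ 0.     0.004 -0.002] F carton [-0.1  1.   0.2]
[0, -168, 122] [-0.0, -0.04, -0.04]
[0, -140, 122] [0.28, -0.04, -0.04]
[0, -120, 124] [0.48, -0.04, -0.02]
[0, -110, 122] [0.58, -0.05, -0.04]
[0, -100, 118] [0.68, -0.07, -0.07]
[0, -92, 112] [0.76, -0.1, -0.13]
[0, -85, 105] [0.82, -0.14, -0.19]
[0, -75, 94] [0.92, -0.2, -0.28]
[0, -75, 94] [0.92, -0.2, -0.28]
```

```bash
python3 -m inch '{"translation":[[0.15,-0.04,-0.04],[0.28,-0.04,-0.04],[0.38,-0.04,-0.03],[0.48,-0.04,-0.02],[0.58,-0.05,-0.04],[0.68,-0.07,-0.07],[0.76,-0.1,-0.13],[0.82,-0.14,-0.19],[0.92,-0.2,-0.28],[0.92,-0.2,-0.28]],"rot":[[0,0,0],[0,0,0],[0,0,0],[0,0,0],[0,0,0],[0,0,0],[0,0,0],[0,0,0],[0,0,0],[0,0,0]],"jaw":[0,0,0,0,0,0,0,0,0,0]}'
python3 wp.py '[[0,-65,89],[0,-60,86],[0,-60,83.5],[0,-60,82]]'
```

```text
time: 13.2
ee_pos: [0.5087, -0.0209, 0.156]
eef_rot: [0.694, 0.676, -0.177, 0.174]
ft_force: [-0.6, -1.1, 0.7]
width: 0.0002
loc [  1.2 -75.1 102.8]
rot [ 0.001  0.002 -0.001] F carton [ 1.3 -0.6  0.1]
[0, -65, 89] [0.1, -0.01, -0.03]
[0, -60, 86] [0.15, -0.02, -0.06]
[0, -60, 83.5] [0.15, -0.03, -0.08]
[0, -60, 82] [0.15, -0.04, -0.09]
```

```bash
python3 -m inch '{"translation":[[0.1,-0.01,-0.03],[0.15,-0.02,-0.06],[0.15,-0.03,-0.08],[0.15,-0.04,-0.09],[0.15,-0.04,-0.09]],"rot":[[0,0,0],[0,0,0],[0,0,0],[0,0,0],[0,0,0]],"jaw":[0,0,0,0,0]}'
python3 st.py
```

```text
time: 13.7
ee_pos: [0.5249, -0.0236, 0.1488]
eef_rot: [0.694, 0.676, -0.175, 0.175]
ft_force: [-1.0, 4.9, 12.3]
width: 0.0006
loc [ -0.3 -58.8  95.4]
rot [ 0.     0.005 -0.002] F carton [ 1.6 -1.1 13.2]
```

```bash
python3 -m inch '{"translation":[[0,0.18,0.35],[0,0.4,0.75],[0.3,0.4,0.8],[0.6,0.4,0.8],[0.6,0.4,0.8]],"rot":[[0,0,0],[0,0,0],[0,0,0],[0,0,0],[0,0,0]],"jaw":[0,0,0,0,0]}'
python3 wp.py '[[60,0,165],[125,0,165],[125,0,122]]'
python3 - <<'E'
from h import *
T=eyes.camera("top");S=eyes.camera("side")
a=cv2.resize(T[70:270,180:380],(400,400));b=cv2.resize(S[100:300,210:410],(400,400))
cv2.imwrite("pics/i.png",np.hstack([a,b]))
E
```

```text
time: 14.2
ee_pos: [0.5873, 0.0157, 0.2283]
eef_rot: [0.695, 0.676, -0.175, 0.175]
ft_force: [-0.7, -0.3, 0.1]
width: 0.0008
loc [  1.9   2.5 184.9]
rot [ 0.     0.006 -0.001] F carton [ 0.4 -0.7 -0.1]
[60, 0, 165] [-0.04, -0.55, 0.2]
[125, 0, 165] [-0.05, -1.12, 0.51]
[125, 0, 122] [-0.06, -1.33, 0.14]
```

View pics/i.png

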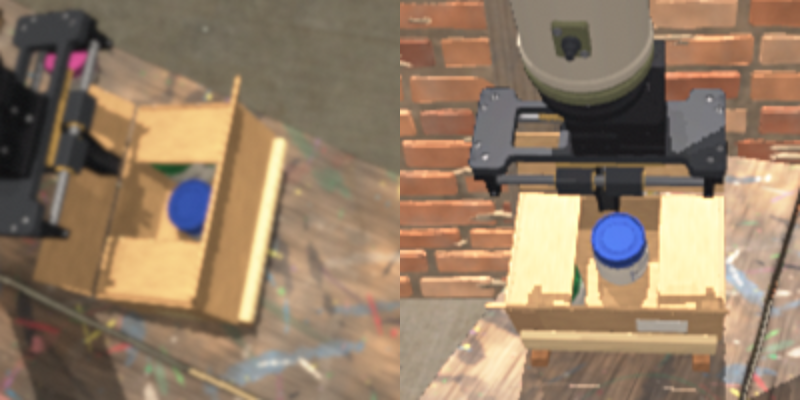

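Both short flaps lie flat (side crop, left and right panels) and the blue pot is upright. Now the upper long flap.

```bash
python3 -m inch '{"translation":[[-0.02,-0.4,0.2],[-0.04,-0.8,0.4],[-0.05,-1,0.45],[-0.05,-1,0.45]],"rot":[[0,0.006,0],[0,0.006,0],[0,0.006,0],[0,0.006,0]],"jaw":[0,0,0,0]}'
python3 -m inch '{"translation":[[0,-0.15,0.05],[0,-0.15,0.05],[-0.01,-0.33,-0.3],[-0.01,-0.33,-0.3],[-0.01,-0.33,-0.3]],"rot":[[0,0,0],[0,0,0],[0,0,0],[0,0,0],[0,0,0]],"jaw":[0,0,0,0,0]}'
python3 wp.py '[[125,0,124],[110,0,125],[95,0,126],[80,0,127],[68,0,124],[58,0,120],[48,0,112],[38,0,102],[30,0,94]]'
```

```text
time: 14.7
ee_pos: [0.579, -0.0871, 0.2747]
eef_rot: [0.695, 0.675, -0.178, 0.173]
ft_force: [0.3, 1.1, 0.1]
width: 0.0004
time: 15.2
ee_pos: [0.5775, -0.119, 0.2444]
eef_rot: [0.695, 0.675, -0.179, 0.172]
ft_force: [0.1, 0.1, 0.2]
width: 0.0007
loc [128.   -3.7 134.3]
rot [ 0.002 -0.002  0.002] F carton [0.  0.1 0.2]
[125, 0, 124] [0.04, 0.03, -0.01]
[110, 0, 125] [0.04, 0.17, -0.07]
[95, 0, 126] [0.05, 0.3, -0.13]
[80, 0, 127] [0.05, 0.44, -0.2]
[68, 0, 124] [0.05, 0.53, -0.28]
[58, 0, 120] [0.05, 0.6, -0.36]
[48, 0, 112] [0.05, 0.65, -0.48]
[38, 0, 102] [0.06, 0.69, -0.62]
[30, 0, 94] [0.06, 0.72, -0.73]
```

```bash
python3 -m inch '{"translation":[[0.04,0.1,-0.04],[0.04,0.17,-0.07],[0.05,0.3,-0.13],[0.05,0.44,-0.2],[0.05,0.53,-0.28],[0.05,0.6,-0.36],[0.05,0.65,-0.48],[0.06,0.69,-0.62],[0.06,0.72,-0.73],[0.06,0.72,-0.73]],"rot":[[0,0,0],[0,0,0],[0,0,0],[0,0,0],[0,0,0],[0,0,0],[0,0,0],[0,0,0],[0,0,0],[0,0,0]],"jaw":[0,0,0,0,0,0,0,0,0,0]}'
python3 wp.py '[[24,0,92],[20,0,90],[18,0,88.5],[18,0,87],[18,0,86]]'
```

```text
time: 16.2
ee_pos: [0.5826, -0.047, 0.1691]
eef_rot: [0.694, 0.675, -0.18, 0.171]
ft_force: [-0.6, 0.0, -0.5]
width: 0.001
loc [ 28.6  -0.6 102.8]
rot [ 0.002 -0.005  0.002] F carton [-0.2 -0.6 -0.4]
[24, 0, 92] [0.01, 0.04, -0.02]
[20, 0, 90] [0.01, 0.07, -0.06]
[18, 0, 88.5] [0.01, 0.08, -0.08]
[18, 0, 87] [0.01, 0.07, -0.09]
[18, 0, 86] [0.01, 0.07, -0.1]
```

```bash
python3 -m inch '{"translation":[[0.01,0.04,-0.02],[0.01,0.07,-0.06],[0.01,0.08,-0.08],[0.01,0.075,-0.09],[0.01,0.07,-0.1],[0.01,0.07,-0.1]],"rot":[[0,0,0],[0,0,0],[0,0,0],[0,0,0],[0,0,0],[0,0,0]],"jaw":[0,0,0,0,0,0]}'
python3 st.py
```

```text
time: 16.8
ee_pos: [0.5838, -0.0388, 0.1612]
eef_rot: [0.694, 0.675, -0.179, 0.172]
ft_force: [-6.0, 4.5, 15.0]
width: 0.0004
loc [17.6  0.4 99.8]
rot [ 0.002 -0.003  0.001] F carton [ 3.3 -6.1 15.2]
```

```bash
python3 -m inch '{"translation":[[0,0.2,0.35],[0.01,0.38,0.7],[0.01,0.55,0.6],[0.01,0.9,0.4],[0.01,1,0.35],[0.01,1,0.35]],"rot":[[0,0,0],[0,0,0],[0,0,0],[0,0,0],[0,0,0],[0,0,0]],"jaw":[0,0,0,0,0,0]}'
python3 wp.py '[[-80,0,165],[-122,0,165],[-122,0,124]]'
```

```text
time: 17.4
ee_pos: [0.5843, 0.063, 0.1952]
eef_rot: [0.693, 0.677, -0.179, 0.171]
ft_force: [-1.2, -0.5, 0.0]
width: 0.0004
loc [-55.5  -1.9 178.4]
rot [ 0.001 -0.005 -0.002] F carton [ 0.5 -1.2 -0.3]
[-80, 0, 165] [0.02, 0.2, -0.14]
[-122, 0, 165] [0.03, 0.57, -0.34]
[-122, 0, 124] [0.03, 0.37, -0.7]
```

```bash
python3 -m inch '{"translation":[[0.02,0.25,-0.14],[0.03,0.57,-0.34],[0.03,0.57,-0.34],[0.03,0.45,-0.5],[0.03,0.37,-0.7],[0.03,0.37,-0.7]],"rot":[[0,0,0],[0,0,0],[0,0,0],[0,0,0],[0,0,0],[0,0,0]],"jaw":[0,0,0,0,0,0]}'
python3 wp.py '[[-108,0,125],[-95,0,126],[-80,0,127],[-68,0,125],[-58,0,121],[-48,0,113],[-38,0,103],[-30,0,96]]'
```

```text
time: 18.0
ee_pos: [0.5869, 0.0963, 0.1238]
eef_rot: [0.694, 0.675, -0.182, 0.171]
ft_force: [0.8, 0.1, 0.7]
width: 0.0004
loc [-119.    -0.2  131.8]
rot [ 0.004 -0.007  0.002] F carton [0.2 0.8 0.6]
[-108, 0, 125] [-0.0, -0.08, 0.09]
[-95, 0, 126] [-0.0, -0.19, 0.16]
[-80, 0, 127] [-0.01, -0.31, 0.24]
[-68, 0, 125] [-0.01, -0.43, 0.28]
[-58, 0, 121] [-0.01, -0.53, 0.29]
[-48, 0, 113] [-0.02, -0.66, 0.27]
[-38, 0, 103] [-0.02, -0.8, 0.23]
[-30, 0, 96] [-0.02, -0.9, 0.21]
```

```bash
python3 -m inch '{"translation":[[0,-0.08,0.09],[0,-0.19,0.16],[-0.01,-0.31,0.24],[-0.01,-0.43,0.28],[-0.01,-0.53,0.29],[-0.02,-0.6,0.28],[-0.02,-0.66,0.27],[-0.02,-0.8,0.23],[-0.02,-0.9,0.21],[-0.02,-0.9,0.21]],"rot":[[0,0,0],[0,0,0],[0,0,0],[0,0,0],[0,0,0],[0,0,0],[0,0,0],[0,0,0],[0,0,0],[0,0,0]],"jaw":[0,0,0,0,0,0,0,0,0,0]}'
python3 wp.py '[[-24,0,92],[-20,0,90],[-18,0,88.5],[-18,0,87],[-18,0,86]]'
```

```text
time: 19.0
ee_pos: [0.5845, 0.0037, 0.1441]
eef_rot: [0.695, 0.675, -0.183, 0.171]
ft_force: [0.8, -0.8, -0.8]
width: 0.0005
loc [-27.9  -0.  105.2]
rot [ 0.005 -0.009  0.004] F carton [ 0.3  0.8 -1.1]
[-24, 0, 92] [-0.0, -0.04, -0.0]
[-20, 0, 90] [-0.0, -0.09, 0.0]
[-18, 0, 88.5] [-0.0, -0.11, -0.0]
[-18, 0, 87] [-0.0, -0.12, -0.02]
[-18, 0, 86] [-0.0, -0.13, -0.02]
```

```bash
python3 -m inch '{"translation":[[0,-0.04,0],[0,-0.09,0],[0,-0.11,0],[0,-0.12,-0.015],[0,-0.13,-0.02],[0,-0.13,-0.02]],"rot":[[0,0,0],[0,0,0],[0,0,0],[0,0,0],[0,0,0],[0,0,0]],"jaw":[0,0,0,0,0,0]}'
python3 st.py
```

```text
time: 19.6
ee_pos: [0.5847, -0.0074, 0.144]
eef_rot: [0.694, 0.675, -0.182, 0.171]
ft_force: [-5.6, 7.7, 14.0]
width: 0.0006
loc [-18.3   0.5  99.7]
rot [ 0.004 -0.007  0.003] F carton [ 0.1 -5.8 15.9]
```

Down as well. Withdraw and check from clear.

```bash
python3 -m inch '{"translation":[[0,0.25,0.45],[0.01,0.5,0.9],[0.01,0.5,0.95],[0.01,0.5,0.95]],"rot":[[0,0,0],[0,0,0],[0,0,0],[0,0,0]],"jaw":[0,0,0,0]}'
python3 -m inch '{"translation":[[-0.5,0.3,0.5],[-1,0.6,0.8],[-1,1,0.8],[-1,1,0.8],[-1,1,0.8]],"rot":[[0,0,0],[0,0,0],[0,0,0],[0,0,0],[0,0,0]],"jaw":[0,0,0,0,0]}'
python3 - <<'E'
from h import *
T=eyes.camera("top");S=eyes.camera("side")
a=cv2.resize(T[70:250,180:440],(520,360));b=cv2.resize(S[150:300,230:410],(432,360))
cv2.imwrite("pics/j.png",cv2.resize(np.hstack([a,b]),(800,302)))
E
```

```text
time: 20.0
ee_pos: [0.5864, 0.0439, 0.2407]
eef_rot: [0.694, 0.675, -0.18, 0.172]
ft_force: [0.1, -1.0, 0.1]
width: 0.0007
time: 20.5
ee_pos: [0.4855, 0.146, 0.3202]
eef_rot: [0.693, 0.677, -0.18, 0.172]
ft_force: [-0.2, -0.2, -0.5]
width: 0.0002
```

View pics/j.png

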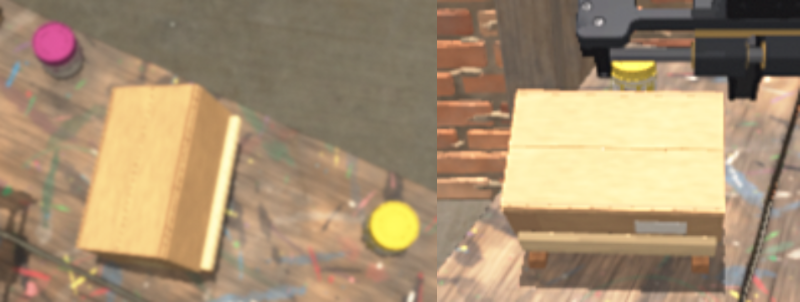

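The carton is shut flat, with the seam at mid-lid (side crop row ~148). The yellow pot stands where it was, and the robot is clear.

```bash
python3 -c "
from bench import r
print(r.read_state()['ft_force']);print(r.close_job())"
```

```text
[ 0.3736085  -1.15209544 -0.05973198]
the job is handed in; nothing more can be done
None
```

The blue pot is standing in the carton's middle place and the carton is folded shut. I handed the job in at about 20.5 s of the 64 s allowed.

- **Pot:** I placed it tilted to match the slope and felt it touch the floor at about 10 N. It stood about 20 mm up the slope from the centre of the place, so the fingers would clear the red and green pots. It was last seen upright just before the long flaps closed over it.
- **Flaps:** I folded the far short flap first, then the near short one, then the upper long one, then the lower long one. Each met resistance of 13–16 N at the expected shut height.
- **Forces:** The highest reading I saw was about 17 N. I read the force at the end of each move, not continuously.
- **Last picture:** The lid is flat with the seam in the middle, the yellow pot is standing where it was, and the arm is clear with no real contact force.
- **Disagreements:** Contact heights came out about 2 mm above my estimate of the carton's position, which is within the calibration error. No check failed.

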